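Push the shaker's transport lock home

ROBOT

A 6-joint arm with a two-finger parallel gripper is mounted at the origin on the work surface. World frame = base frame: x ahead of the robot, y to its left, z up, the work surface at z = 0. Lengths are in m, angles in degrees, forces in N, time in s.
With the tool pointing down it reaches from about 0.25 to 0.725 m from the base axis. Payload 9.7 kg.
Tool frame: the origin (TCP) lies at the very end of the fingers, on their centre line; the grasp point (between the pads) lies 19 mm behind it; z points along the fingers, y is the direction in which the jaws open and shut (so a half turn about z gives the same grasp; the last joint's range is limited). The gripper opens to 85 mm and grips with 20 to 120 N. Pads are 22 mm wide; open, the fingers measure 114 mm over their backs; the gripper's body (76 mm by 85 mm) begins 54 mm behind the grasp point. The pads swing forward as they close: fully open they stand 13 mm farther back than shut.
Start: joints at [-63.14, 4.979, 10.078, 95.1, 0, 90], TCP at [0.248, -0.491, 0.231] pointing down, gripper open.
Joint ranges: [-179.16, 179.16], [-48.56, 103.87], [-65.8, 70.77], [-126.05, 130.52], [-82.76, 87.17], [-180, 180]. Speed limits (degrees/s): [127.2, 127.2, 147.25, 180, 180, 180].

INTERFACE

Orientations are given as [roll, pitch, yaw] about the fixed x, y, z axes, in that order (R = Rz(yaw) Ry(pitch) Rx(roll)).
In Python, from workcell import bot gives the robot as it stands.
- The arm moves only by the shell command python3 -m pendant 'ROWS' [FORCE]. ROWS is JSON, a list that holds one entry, the list of rows, each a list of 7 numbers: the shift along the tool's x, y, z in cm, then the turn, a rotation vector about the tool's x, y, z in rad, then the opening in per cent of the stroke, from 0 (shut) to 100 (fully open). In form: [[[dx, dy, dz, ax, ay, az, gripper], ...]]. A call has 1 to 5 rows; each row shifts and turns the pose as measured when the row begins, along the tool's axes as they then stand; what a row does not reach is not made up. A row lasts 1/12 s, in which the tool goes at most 41.7 mm and 7.16 degrees, less where a joint would pass 70% of its speed; a pose out of reach is approached as far as the arm can. A call with a gripper value outside its range is refused whole. The fingers move at their own pace and stop on an object; FORCE is the grip in N (left out, the last holds). Time passes only in rows, so rows that do not move let the fingers close. It gives the time, the measured TCP pose, the force and the opening at its end, in the units of the state.
- bot.get_obs(): the state, without advancing time (a new reading comes with each control period).
- bot.camera(name): name is "scene" or "top" or "wrist"; returns the picture (480x640x3 uint8, red, green, blue); there is no depth.
- bot.get_calibration(name): a dict with "intrinsics" (3x3 intrinsics, pixels), "D" ([k1, k2, p1, p2, k3] as OpenCV has them; the pictures are not rectified), "pose" (4x4, takes a point from camera to world coordinates); the wrist camera has in their place "T_tool_cam" (4x4, takes a point from camera to tool coordinates, whose origin is the TCP and whose axes are the flange's). Camera axes: x right, y down, z forward; pixel columns grow to the right and rows downward; lengths in m; the calibration is good to about 2 mm. A picture is of the moment at which its call begins: read the wrist's pose just before it. get_calibration takes no time and is no camera call.
- bot.job_done(): hands the job in, once; it reports no verdict.
Trained networks look in the newest picture that a camera, given by its name, has taken for a name from the list of things; names that differ only in an ending like _2 or _b are one class to them, and where a whole thing is asked for, a point or a joint stands for the part that bears it (a point fixed in the world has none). Each returns a list of dicts, best first, with "confidence" (0 to 1); they miss things now and then, are a little off and sometimes report something else, mostly with a low value. They report only what shows in the picture. A call takes as long as a camera call.
- bot.masks_of(camera, thing): "pixels" (480x640 bool, what is visible of it) and "extent" ([left, top, right, bottom] in pixels, round what is visible of it).
- bot.mark_of(camera, thing): "uv" ([column, row] in pixels: a listed point, or the origin of a listed thing).
The state is a dict: "time": time; "q": joint angles; "qd": joint speeds; "joint_efforts": joint torques, N m; "ee_pos": TCP position; "tcp_rot": TCP orientation; "wrist_force": force on the tool from outside, world axes, zero at the start; "torque": the same for the moment, N m; "opening": finger opening in m.
Only numpy, scipy, OpenCV 4.12 (cv2) and the standard library are available. Lean on these libraries where they do the work, as an engineer would, in place of code of your own. Each camera call takes 0.05 s, during which the arm holds its last target. There are 200 camera calls.

TASK

Lock the platform of the laboratory shaker for transport: with the outside of the fingers push the black lock knob along the long leg of its L-shaped slot to the corner, then push it down the short leg to its very end, so that its bolt sits in the keeper under the platform. Only push the knob, do not grip it, leave the vial, bottle and jar where they are, and finish with the hand clear.

Things in the scene. Friction and masses are not known exactly. Their poses are not given: they have to be found in the camera images.
- shaker: Grey fixed lab shaker, mm. Origin on the bench under the middle of the slot's long leg; x points from its control front to its platform (away from the robot), y left, z up. Housing x -85 to 315, y -160 to 160, top z 73. Platform behind the gate plate: x 90 to 305, y -150 to 150, top z 114, rim to 126, dishes to z 144. Steel gate plate on the housing: x -27 to 64, y -67 to 67, top z 85.
- slot_corner (a point): Corner of the L-shaped slot, on the gate plate's top face (shaker frame 0, 40, 85 mm; axes as the shaker's). The slot is 14 mm wide and 12 deep. Its long leg runs along the shaker's y at x = 0, from y = -40 to this corner at y = 40 mm (pin centre); the short leg goes from here along the shaker's +x for 45 mm.
- slot_end (a point): Closed end of the short leg, where the pin's axis must finish, on the plate's top face (shaker frame 45, 40, 85 mm; axes as the shaker's). Beyond it two dark keeper cheeks at the platform's front edge, x 77 to 103, y 23 to 57, top z 113 mm, take the bolt.
- knob_top (a point): Centre of the top of the black upright lock knob, a cylinder 28 mm across from z 89 to 124 mm in the shaker frame (axes as the shaker's). Below it a 10 mm pin runs in the slot; a steel bolt 10 mm wide at z 91 to 99 reaches 53 mm from its axis to the shaker's +x. It stays upright, cannot lift or turn, stays where left, slides at 1 to 3 N; the slot walls stop it.
- lock_along (a joint): Travel of the knob along the long leg, to the shaker's +y, in m: 0 at the start of the leg, 0.080 (0.082 hard stop) at the corner. Starts between 0 and 0.025. The short leg opens only above about 0.078.
- lock_in (a joint): Travel of the knob along the short leg, to the shaker's +x, in m: 0 in the long leg (play of 1 to 2 mm), 0.045 (0.046 hard stop) at the end.
- vial: Bystander: small capped glass vial, 26 mm across, 42 mm tall, standing on the housing at the left of the gate plate (shaker x about 0, y about 120 mm). Origin at the centre of its underside.
- reagent_bottle: Bystander: amber bottle with black cap, 68 mm across, 120 mm tall, on the bench to one side of the shaker. Origin at the centre of its underside.
- cream_jar: Bystander: white plastic jar, 74 mm across, 85 mm tall, on the bench to the other side of the shaker. Origin at the centre of its underside.

How it is judged (in metres and radians):
On the way:
1. the knob has reached the corner and is still in the long leg (value of joint lock_along above 0.075 m and value of joint lock_in below 0.012 m), for 0.02 s.
At the end, for the whole second after the job is handed in: The knob rests at the end of the short leg, within 4 mm of it (joint lock_in above 0.041, lock_along above 0.075), standing still; the vial stays within 10 mm and the bottle and jar within 15 mm of where they stood (value of joint lock_along above 0.075 m and value of joint lock_in above 0.041 m and velocity of joint lock_in between -0.01 and 0.01 m/s); the robot touches nothing.
It fails at once if the vial is moved, lifted or tipped over (distance of vial from where it was at the start of the episode above 0.01 m).
It fails at once if the reagent bottle is moved, lifted or tipped over (distance of reagent_bottle from where it was at the start of the episode above 0.015 m).
It fails at once if the cream jar is moved, lifted or tipped over (distance of cream_jar from where it was at the start of the episode above 0.015 m).
It fails at once if the knob is gripped: the grasp point between the fingers sits inside the knob, below its top (horizontal distance between the grasp point and knob_top below 0.009 m and z of the grasp point in the frame of knob_top below 0.002 m).
It also fails if it takes over 45 s, if anything falls off the work surface, if the arm or the gripper's body presses on something with over 40 N, if the wrist force passes 120 N, or if a joint passes its speed limit or range.

## Working session

There is one attempt and no reset: what is moved stays moved. The work goes in short steps, Python scripts to look and compute and a shell command to move; the robot and the scene stay as the last step left them, time stands still between calls to the robot, and variables do not carry over. Pictures are saved under pics/ and viewed, about 8 in all and at most 12, crops included, and the job is handed in when it is done.

```bash
mkdir -p pics; ls
cat > h.py <<'E'
from workcell import bot
import numpy as np, cv2
from scipy.spatial.transform import Rotation as R
def cam(name):
    c=bot.get_calibration(name)
    if 'pose' in c: T=np.array(c['pose'])
    else:
        o=bot.get_obs(); W=np.eye(4); W[:3,:3]=R.from_euler('xyz',o['tcp_rot'],degrees=True).as_matrix(); W[:3,3]=o['ee_pos']; T=W@np.array(c['T_tool_cam'])
    return np.array(c['intrinsics'],float),np.array(c['D'],float),T
def ray(name,uv,z,C=None):
    K,D,T=C or cam(name)
    p=cv2.undistortPoints(np.array([[uv]],float),K,D)[0,0]
    d=T[:3,:3]@[p[0],p[1],1]; o=T[:3,3]
    return o+d*(z-o[2])/d[2]
def proj(name,P,C=None):
    K,D,T=C or cam(name); Ti=np.linalg.inv(T)
    return cv2.projectPoints(np.atleast_2d(P).astype(float),cv2.Rodrigues(Ti[:3,:3])[0],Ti[:3,3],K,D)[0][:,0]
E
python3 - <<'E'
from h import *
o=bot.get_obs(); print(o)
for n in ['scene','top']:
    im=bot.camera(n); cv2.imwrite(f'pics/{n}0.png',im[:,:,::-1])
    for t,z in [('shaker',0),('slot_corner',.085),('slot_end',.085),('knob_top',.124),('vial',.073),('reagent_bottle',0),('cream_jar',0)]:
        for m in bot.mark_of(n,t)[:2]: print(n,t,round(m['confidence'],2),np.round(m['uv'],1),ray(n,m['uv'],z).round(4))
E
```

```text
pics
{'time': 0.0, 'q': array([-6.31392898e+01,  5.01206877e+00,  1.00341777e+01,  9.50998824e+01,
        3.48218033e-04,  8.99995495e+01]), 'qd': array([ 0.02735445, -0.04806613, -0.05760493,  0.03859827, -0.07497775,
       -0.02597665]), 'joint_efforts': array([ 6.72602109e-04, -5.20387352e+01,  4.64806867e+01,  1.62202085e-02,
        1.42040517e-05, -1.27273978e-06]), 'ee_pos': array([ 0.24839926, -0.49045112,  0.2305713 ]), 'tcp_rot': array([-1.79922226e+02, -3.48829290e-04,  2.68611602e+01]), 'wrist_force': array([-0.82456209, -0.32395996, -0.2683813 ]), 'torque': array([-0.06105656, -0.00709602,  0.02264088]), 'opening': 0.08507033796700318}
scene shaker 0.8 [315.6 273.4] [0.53  0.058 0.   ]
scene slot_corner 0.56 [337.8 239.6] [0.5196 0.1023 0.085 ]
scene slot_end 0.63 [335.  256.7] [0.5752 0.1093 0.085 ]
scene knob_top 0.65 [304.8 222.7] [0.5319 0.0395 0.124 ]
scene vial 0.65 [383.7 261.1] [0.5528 0.1996 0.073 ]
scene reagent_bottle 0.9 [421.8 269.8] [0.4701 0.269  0.    ]
top shaker 0.58 [327.9 243.2] [0.5323 0.0583 0.    ]
top slot_corner 0.77 [306.6 244.3] [0.52   0.1031 0.085 ]
top slot_corner 0.35 [330.8 242.5] [0.5227 0.0522 0.085 ]
top slot_end 0.74 [301.5 216.4] [0.5799 0.113  0.085 ]
top knob_top 0.49 [340.4 231.3] [0.54   0.0326 0.124 ]
top vial 0.67 [262.1 234.5] [0.5449 0.1988 0.073 ]
top reagent_bottle 0.9 [235.7 271.1] [0.4726 0.2707 0.    ]
top cream_jar 0.79 [426.7 241.1] [ 0.532  -0.1668  0.    ]
```

View pics/top0.png

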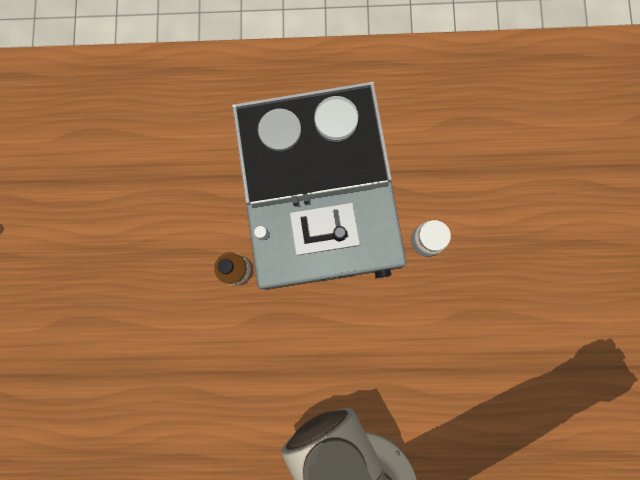

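View pics/scene0.png

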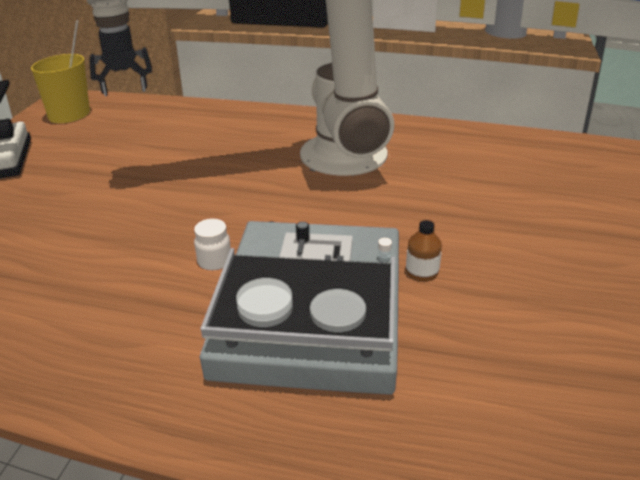

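Top view: the shaker is yawed about +9° (front edge runs from (260,289) to (405,266)). The knob is at (340,231) near the right end of the slot, the corner is at (306,244), the vial at (261,233), the bottle at (232,268) and the jar at (433,238). The scene view agrees. I'll go above the gate for a close look.

```bash
cat >> h.py <<'E'
def go(P,yaw):
    "tool-frame shift (cm) and turn (rad) to reach P, pointing down, yaw deg"
    o=bot.get_obs(); A=R.from_euler('xyz',o['tcp_rot'],degrees=True)
    B=R.from_euler('xyz',[180,0,yaw],degrees=True)
    print('shift cm',(A.inv().apply(np.array(P)-o['ee_pos'])*100).round(2),'turn',(A.inv()*B).as_rotvec().round(4),'pos',o['ee_pos'].round(4),'rot',np.round(o['tcp_rot'],2),'F',np.round(o['wrist_force'],1),'t',round(o['time'],2))
E
python3 - <<'E'
from h import *
print(np.round(bot.get_calibration('wrist')['T_tool_cam'],3))
go([0.47,0.03,0.25],9)
E
```

```text
[[-0.001 -0.958 -0.287  0.074]
 [ 1.    -0.001 -0.    -0.001]
 [-0.    -0.287  0.958 -0.142]
 [ 0.     0.     0.     1.   ]]
shift cm [ 43.29 -36.44  -1.87] turn [0.     0.     0.3117] pos [ 0.2485 -0.4907  0.2313] rot [180.     0.    26.86] F [ 0.3  0.2 -0.1] t 0.8
```

```bash
python3 -m pendant '[[[0,0,0,0,0,0.104,0],[0,0,0,0,0,0.104,0],[0,0,0,0,0,0.104,0],[0,0,-2,0,0,0,0]]]'
python3 - <<'E'
from h import *
go([0.51,0.04,0.27],9)
E
```

```text
time: 1.13
ee_pos: [0.2481, -0.4898, 0.2481]
tcp_rot: [-179.7, 0.1, 8.1]
wrist_force: [-0.3, -0.5, -0.5]
opening: 0.0388
shift cm [ 33.43 -48.75  -2.  ] turn [-0.0049  0.0016 -0.015 ] pos [ 0.2481 -0.4898  0.2481] rot [-1.7972e+02  1.0000e-01  8.1400e+00] F [-0.3 -0.5 -0.5] t 1.13
```

```bash
for i in 1 2 3; do :; done
python3 -m pendant '[[[2.2,-3.2,-0.15,0,0,0,0],[2.2,-3.2,-0.15,0,0,0,0],[2.2,-3.2,-0.15,0,0,0,0],[2.2,-3.2,-0.15,0,0,0,0],[2.2,-3.2,-0.15,0,0,0,0]]]'
python3 -m pendant '[[[2.2,-3.2,-0.15,0,0,0,0],[2.2,-3.2,-0.15,0,0,0,0],[2.2,-3.2,-0.15,0,0,0,0],[2.2,-3.2,-0.15,0,0,0,0],[2.2,-3.2,-0.15,0,0,0,0]]]'
python3 - <<'E'
from h import *
go([0.51,0.04,0.27],9)
E
```

```text
time: 1.55
ee_pos: [0.3349, -0.3166, 0.2573]
tcp_rot: [-179.9, 0.1, 7.4]
wrist_force: [0.9, -0.5, 0.9]
opening: 0.0001
time: 1.97
ee_pos: [0.4251, -0.1348, 0.2664]
tcp_rot: [180.0, -0.1, 7.3]
wrist_force: [0.2, -0.8, -0.1]
opening: 0.0002
shift cm [ 10.65 -16.26  -0.34] turn [ 0.0002 -0.0016 -0.0294] pos [ 0.4251 -0.1348  0.2664] rot [ 1.7999e+02 -9.0000e-02  7.3200e+00] F [ 0.2 -0.8 -0.1] t 1.97
```

```bash
python3 -m pendant '[[[2.2,-3.3,-0.1,0,0,-0.01,0],[2.2,-3.3,-0.1,0,0,-0.01,0],[2.2,-3.3,-0.1,0,0,-0.01,0],[2.2,-3.3,0,0,0,0,0],[1.8,-3,0,0,0,0,0]]]'
python3 -m pendant '[[[0,0,0,0,0,0,0],[0,0,0,0,0,0,0]]]'
python3 - <<'E'
from h import *
go([0.51,0.04,0.27],9)
C=cam('wrist'); n='wrist'; im=bot.camera(n); cv2.imwrite('pics/w1.png',im[:,:,::-1])
for t,z in [('slot_corner',.085),('slot_end',.085),('knob_top',.124),('vial',.073)]:
    for m in bot.mark_of(n,t)[:2]: print(t,round(m['confidence'],2),np.round(m['uv'],1),ray(n,m['uv'],z,C).round(4))
E
```

```text
time: 2.38
ee_pos: [0.5088, 0.0514, 0.2713]
tcp_rot: [179.9, -0.3, 9.2]
wrist_force: [0.5, -0.9, -0.3]
opening: 0.0004
time: 2.55
ee_pos: [0.5105, 0.0579, 0.2701]
tcp_rot: [180.0, -0.3, 9.6]
wrist_force: [0.1, -0.3, -0.0]
opening: -0.0004
shift cm [-0.35  1.76  0.01] turn [ 0.0001 -0.0049  0.0102] pos [0.5105 0.0579 0.2701] rot [179.99  -0.28   9.58] F [ 0.1 -0.3 -0. ] t 2.55
slot_corner 0.57 [268.4 182.7] [0.5268 0.1028 0.085 ]
slot_end 0.78 [269.7 121.3] [0.5734 0.1079 0.085 ]
knob_top 0.61 [357.2 190.6] [0.5383 0.0367 0.124 ]
vial 0.65 [156.3 138.3] [0.5449 0.1964 0.073 ]
```

View pics/w1.png

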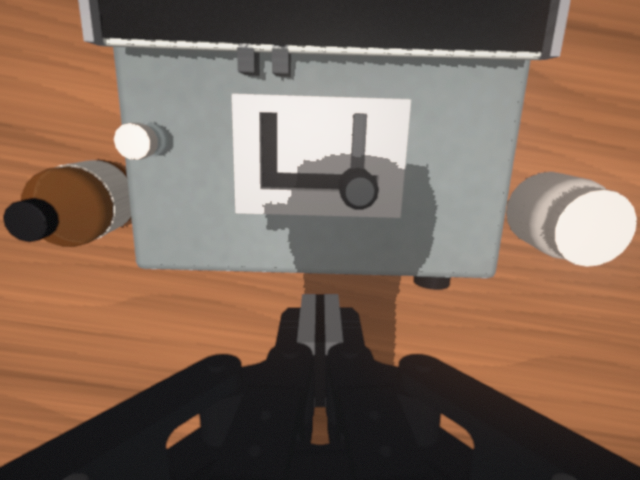

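The wrist view confirms it: knob at (358,188), slot corner near (268,182), slot end near (268,115), and the vial is to the left at (137,140). I'll fit the shaker frame from the gate plate's corners.

Run:
```python
from h import *
C=cam('wrist')
uv=[(232.5,93.5),(411,99),(402.5,218),(235.5,213)]; S=np.array([[64,67],[64,-67],[-27,-67],[-27,67]])/1000
uv+=[(268.5,182)];S=np.vstack([S,[0,.04]])
W=np.array([ray('wrist',u,.085,C)[:2] for u in uv]); print(W.round(4))
M,_=cv2.estimateAffinePartial2D(S,W,method=cv2.LMEDS); 
# rigid fit
a=S-S.mean(0); b=W-W.mean(0); H=a.T@b; th=np.arctan2(H[0,1]-H[1,0],H[0,0]+H[1,1]); r=np.array([[np.cos(th),-np.sin(th)],[np.sin(th),np.cos(th)]])
t=W.mean(0)-r@S.mean(0); print('yaw',np.degrees(th),'t',t.round(4),'res mm',((S@r.T+t-W)*1000).round(1))
k=ray('wrist',(357.5,189),.124,C)[:2]; print('knob shaker',(r.T@(k-t)*1000).round(1), 'vial', r.T@(np.array([.5449,.1964])-t)*1000)
cv2.imwrite
```

```text
[[ 0.5884  0.1349]
 [ 0.6062  0.0024]
 [ 0.5156 -0.0114]
 [ 0.4978  0.1233]
 [ 0.5272  0.1001]]
yaw 7.756285235437314 t [0.5335 0.06  ] res mm [[-0.6  0. ]
 [-0.3 -0.2]
 [ 0.1  1.3]
 [-0.2 -0.6]
 [ 0.9 -0.5]]
knob shaker [  1.8 -26.6] vial [ 29.7372471  133.65793021]
```

```bash
cat >> h.py <<'E'
Y=7.76; TS=np.array([.5335,.060,0])
def s2w(p): return R.from_euler('z',Y,degrees=True).apply(np.array(p)/1000)+TS
def st(target=None):
    o=bot.get_obs(); print('tcp in shaker mm',(R.from_euler('z',-Y,degrees=True).apply(o['ee_pos']-TS)*1000).round(1))
    go(s2w(target) if target is not None else o['ee_pos'],Y)
E
python3 -c "
from h import *
st([1,-72,102])"
```

```text
tcp in shaker mm [-23.9  -1.6 270.6]
shift cm [ 2.2   7.1  16.88] turn [ 0.0002 -0.0057  0.0273] pos [0.51   0.0552 0.2706] rot [179.99  -0.33   9.33] F [0.4 0.5 0.1] t 2.8
```

```bash
python3 -m pendant '[[[0.7,2.3,0.3,0,0,0.01,0],[0.7,2.3,1,0,0,0.01,0],[0.7,2.3,3,0,0,0,0],[0,0,3,0,0,0,0],[0,0,0,0,0,0,0]]]'
python3 -c "
from h import *
st([1,-72,102])"
```

```text
time: 3.22
ee_pos: [0.5422, -0.0178, 0.199]
tcp_rot: [179.9, -0.7, 7.7]
wrist_force: [-0.7, -0.0, -0.8]
opening: 0.0001
tcp in shaker mm [ -1.9 -78.3 199. ]
shift cm [ 0.16 -0.64  9.7 ] turn [ 0.0013 -0.0129 -0.0007] pos [ 0.5422 -0.0178  0.199 ] rot [179.93  -0.74   7.72] F [-0.7 -0.  -0.8] t 3.22
```

```bash
python3 -m pendant '[[[0.3,0,3,0,-0.012,0,0],[0,0,3,0,0,0,0],[0,0,2.5,0,0,0,0],[0,-0.2,1,0,0,0,0],[0,0,0,0,0,0,0]]]'
python3 - <<'E'
from h import *
st([1,-72,102])
im=bot.camera('wrist'); cv2.imwrite('pics/w2.png',im[:,:,::-1])
E
```

```text
time: 3.63
ee_pos: [0.5455, -0.0197, 0.1081]
tcp_rot: [179.9, -0.4, 7.3]
wrist_force: [-1.2, 0.4, 0.5]
opening: 0.0002
tcp in shaker mm [  1.1 -80.6 108.1]
shift cm [-0.02 -0.86  0.61] turn [ 0.0026 -0.0065 -0.0086] pos [ 0.5455 -0.0197  0.1081] rot [179.85  -0.38   7.27] F [-1.2  0.4  0.5] t 3.63
```

View pics/w2.png

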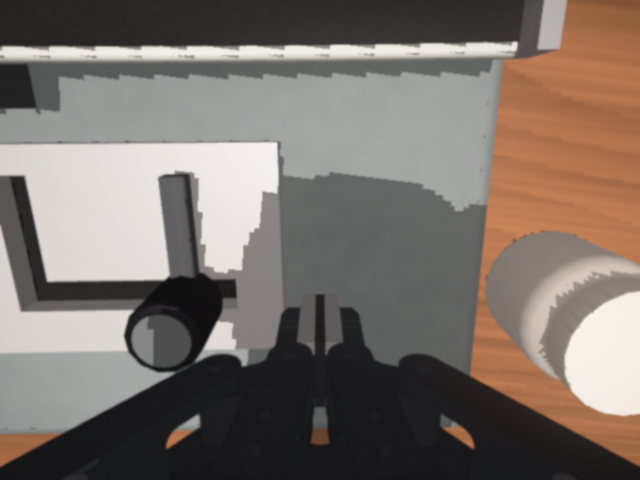

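The fingers are down to the right of the gate plate, beside the knob (top at (162,340)), with nothing in the way. Now the first push.

```bash
python3 -m pendant '[[[0,-1,0.6,0,0,0.008,0],[0,-1.5,0,0,0,0,0],[0,-1.5,0,0,0,0,0],[0,-1.5,0,0,0,0,0],[0,-0.5,0,0,0,0,0]]]'
python3 -c "
from h import *
st([1,12,102])"
```

```text
time: 4.1
ee_pos: [0.5422, 0.0396, 0.1153]
tcp_rot: [179.7, -1.1, 6.6]
wrist_force: [-0.0, -1.3, -0.3]
opening: 0.0004
tcp in shaker mm [  5.9 -21.4 115.3]
shift cm [-0.59 -3.34  1.3 ] turn [ 0.0058 -0.0198 -0.0209] pos [0.5422 0.0396 0.1153] rot [179.68  -1.14   6.57] F [-0.  -1.3 -0.3] t 4.1
```

```bash
python3 -m pendant '[[[-0.3,-0.6,0.7,0,-0.01,-0.01,0],[-0.3,-0.6,0.6,0,-0.01,-0.01,0],[0,-0.6,0.3,0,0,0,0],[0,-0.5,0.2,0,0,0,0],[0,-0.3,0,0,0,0,0]]]'
python3 - <<'E'
from h import *
st([1,12,102])
im=bot.camera('wrist'); cv2.imwrite('pics/w3.png',im[:,:,::-1])
E
```

```text
time: 4.52
ee_pos: [0.535, 0.0659, 0.1013]
tcp_rot: [179.6, -0.3, 7.8]
wrist_force: [0.3, -1.7, 0.4]
opening: -0.0002
tcp in shaker mm [  2.3   5.6 101.3]
shift cm [-0.12 -0.64 -0.07] turn [ 0.0072 -0.0056  0.0014] pos [0.535  0.0659 0.1013] rot [179.59  -0.32   7.84] F [ 0.3 -1.7  0.4] t 4.52
```

View pics/w3.png

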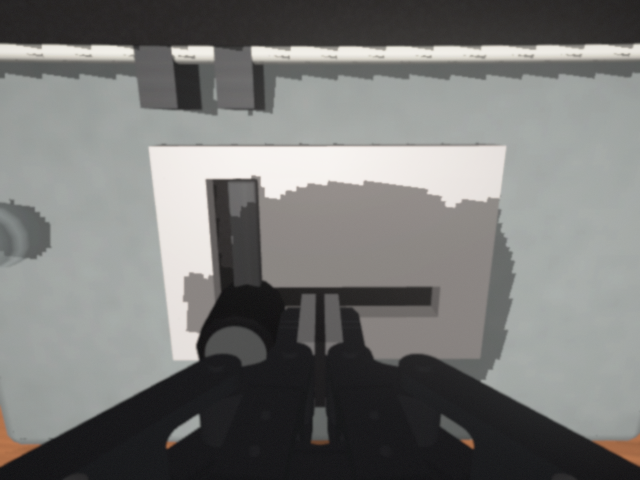

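The knob (around (240,320)) is just short of the corner, and its bolt shows to the right of the short leg's centre. I'll push gently until the force rises.

```bash
python3 -m pendant '[[[0,-0.3,0,0.004,0,0,0],[0,-0.3,0,0,0,0,0],[0,-0.2,0,0,0,0,0]]]'
python3 -c "
from h import *
st([1,12,102])"
python3 -m pendant '[[[0,-0.2,0,0,0,0,0],[0,-0.2,0,0,0,0,0]]]'
python3 -c "
from h import *
st([1,12,102])"
```

```text
time: 4.82
ee_pos: [0.5339, 0.0734, 0.1012]
tcp_rot: [179.9, -0.3, 7.9]
wrist_force: [-0.5, -1.8, 0.3]
opening: -0.0002
tcp in shaker mm [  2.2  13.2 101.2]
shift cm [-0.12  0.12 -0.08] turn [ 0.0019 -0.0052  0.0027] pos [0.5339 0.0734 0.1012] rot [179.89  -0.3    7.92] F [-0.5 -1.8  0.3] t 4.82
time: 4.98
ee_pos: [0.5336, 0.0754, 0.1012]
tcp_rot: [180.0, -0.3, 8.1]
wrist_force: [0.9, -1.5, -0.7]
opening: -0.0002
tcp in shaker mm [  2.2  15.2 101.2]
shift cm [-0.12  0.32 -0.08] turn [ 0.0002 -0.0052  0.0061] pos [0.5336 0.0754 0.1012] rot [179.99  -0.3    8.11] F [ 0.9 -1.5 -0.7] t 4.98
```

```bash
python3 -m pendant '[[[0,-0.25,0,0,0,0,0],[0,-0.25,0,0,0,0,0]]]'
python3 -m pendant '[[[0,-0.25,0,0,0,0,0],[0,-0.25,0,0,0,0,0]]]'
python3 - <<'E'
from h import *
st([1,12,102])
C=cam('wrist')
im=bot.camera('wrist'); cv2.imwrite('pics/w4.png',im[:,:,::-1])
for m in bot.mark_of('wrist','knob_top')[:1]: print(m, R.from_euler('z',-Y,degrees=True).apply(ray('wrist',m['uv'],.124,C)-TS)*1000)
E
```

```text
time: 5.15
ee_pos: [0.5334, 0.0777, 0.1012]
tcp_rot: [-179.9, -0.3, 8.3]
wrist_force: [1.7, -6.3, 0.8]
opening: 0.0
time: 5.32
ee_pos: [0.5334, 0.078, 0.1013]
tcp_rot: [179.9, -0.3, 8.5]
wrist_force: [1.6, -10.0, -0.2]
opening: 0.0001
tcp in shaker mm [  2.3  17.9 101.3]
shift cm [-0.14  0.59 -0.07] turn [ 0.0022 -0.0055  0.0121] pos [0.5334 0.078  0.1013] rot [179.87  -0.32   8.45] F [  1.6 -10.   -0.2] t 5.32
{'uv': [240.2, 350.9], 'confidence': 0.81} [  1.59053344  44.9263807  124.        ]
```

View pics/w4.png

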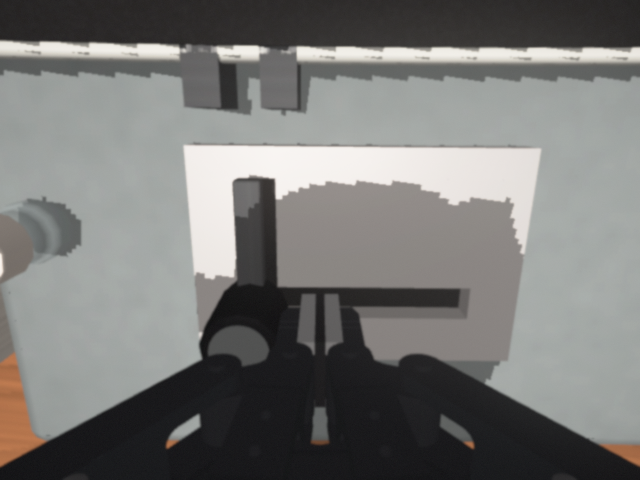

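The push hit the hard stop with 10 N. The knob is at y≈42 and the bolt lines up with the short leg. Next I back off and go round behind the knob.

```bash
python3 -m pendant '[[[0,0.8,0,0,0,0,0],[-0.5,1,0,0,0,0,0],[-2,0,0,0,0,-0.01,0],[-2,0,0,0,0,0,0],[-1,0,0,0,0,0,0]]]'
python3 -c "
from h import *
st([-52,41,102])"
```

```text
time: 5.83
ee_pos: [0.4804, 0.0492, 0.0999]
tcp_rot: [180.0, -0.2, 9.1]
wrist_force: [-1.2, 0.1, -0.2]
opening: 0.0003
tcp in shaker mm [-54.   -3.5  99.9]
shift cm [ 0.31 -4.45 -0.21] turn [ 0.0004 -0.0039  0.023 ] pos [0.4804 0.0492 0.0999] rot [179.98  -0.23   9.08] F [-1.2  0.1 -0.2] t 5.83
```

```bash
python3 -m pendant '[[[0,-1.5,0,0,0,0.02,0],[0,-1.5,0,0,0,0,0],[0,-0.8,0,0,0,0,0],[0,0,0,0,0,0,0]]]'
python3 - <<'E'
from h import *
st([-30,41,102])
C=cam('wrist')
im=bot.camera('wrist'); cv2.imwrite('pics/w5.png',im[:,:,::-1])
for m in bot.mark_of('wrist','knob_top')[:1]: print(m, R.from_euler('z',-Y,degrees=True).apply(ray('wrist',m['uv'],.124,C)-TS)*1000)
E
```

```text
time: 6.17
ee_pos: [0.4743, 0.0755, 0.1006]
tcp_rot: [-179.4, -0.3, 8.9]
wrist_force: [-0.1, 0.8, -0.5]
opening: 0.0003
tcp in shaker mm [-56.5  23.3 100.6]
shift cm [ 2.69 -1.72 -0.1 ] turn [-0.0099 -0.0051  0.0193] pos [0.4743 0.0755 0.1006] rot [-179.43   -0.3     8.86] F [-0.1  0.8 -0.5] t 6.17
{'uv': [247.8, 173.3], 'confidence': 0.94} [  0.66304628  45.79990261 124.        ]
```

View pics/w5.png

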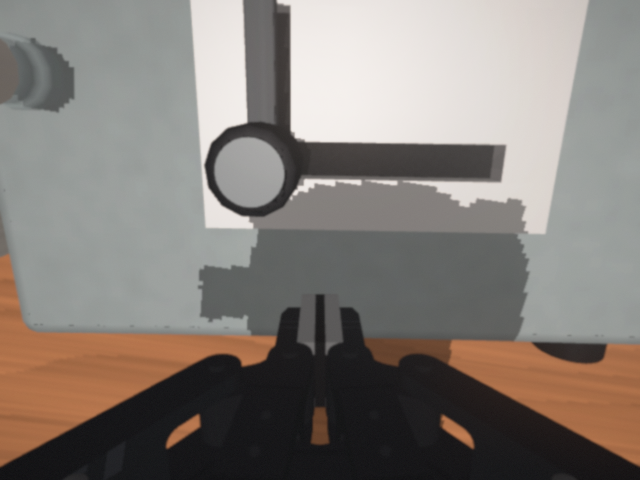

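The knob (top at (249,172)) stayed at the corner, still in the long leg. In my frame it reads y≈45, so I'll centre the fingers there and push along +x.

```bash
python3 -m pendant '[[[0,-1.2,0,0,0,0.02,0],[0,-0.9,0,0,0,0,0],[1,-0.2,0,0,0,0,0],[0.8,0,0,0,0,0,0],[0,0,0,0,0,0,0]]]'
python3 -c "
from h import *
st([-25,44,102])"
```

```text
time: 6.68
ee_pos: [0.4938, 0.0839, 0.1008]
tcp_rot: [-178.7, -0.3, 9.0]
wrist_force: [-0.2, 0.4, -0.1]
opening: -0.0002
tcp in shaker mm [-36.1  29.  100.8]
shift cm [ 1.14 -1.48 -0.08] turn [-0.0233 -0.0047  0.0209] pos [0.4938 0.0839 0.1008] rot [-178.67   -0.28    8.95] F [-0.2  0.4 -0.1] t 6.68
```

```bash
python3 -c "
from h import *
o=bot.get_obs();print(o['q'].round(1),o['joint_efforts'].round(2),o['wrist_force'].round(1),o['torque'].round(2))"
python3 -m pendant '[[[0,-1,0,-0.02,0,0.02,0],[0,-0.5,0,0,0,0,0]]]'
python3 -c "
from h import *
st([-25,44,102]);o=bot.get_obs();print(o['q'].round(1),o['joint_efforts'].round(2))"
```

```text
[  8.9  -2.6 -12.   80.3   1.3 179.9] [ 3.000e-02 -4.380e+01  4.716e+01 -1.000e-01  9.000e-02  0.000e+00] [-0.2  0.4 -0.1] [-0.05  0.02  0.05]
time: 6.85
ee_pos: [0.4948, 0.0826, 0.1006]
tcp_rot: [-179.2, -0.2, 9.1]
wrist_force: [-0.2, 0.3, -0.3]
opening: 0.0002
tcp in shaker mm [-35.3  27.6 100.6]
shift cm [ 1.07 -1.62 -0.11] turn [-0.0141 -0.0034  0.023 ] pos [0.4948 0.0826 0.1006] rot [-179.19   -0.2     9.07] F [-0.2  0.3 -0.3] t 6.85
[  9.   -2.4 -11.9  80.3   0.8 179.9] [ -0.44 -44.04  47.02  -0.1   -0.13   0.  ]
```

The last joint is at its 180° limit, which explains the stalled shift. I'll turn the hand 90° the other way, so the finger backs face the knob.

```bash
python3 -m pendant '[[[-1,0,0,0.01,0,0,0],[0,0,0,0,0,-0.12,0],[0,0,0,0,0,-0.12,0],[0,0,0,0,0,-0.12,0],[0,0,0,0,0,-0.12,0]]]'
python3 -m pendant '[[[0,0,0,0,0,-0.12,0],[0,0,0,0,0,-0.12,0],[0,0,0,0,0,-0.12,0],[0,0,0,0,0,-0.12,0],[0,0,0,0,0,-0.12,0]]]'
python3 -m pendant '[[[0,0,0,0,0,-0.12,0],[0,0,0,0,0,-0.12,0],[0,0,0,0,0,-0.12,0],[0,0,0,0,0,-0.12,0]]]'
sed -i 's/o\[.ee_pos.\],Y)$/o["ee_pos"],Y+90)/' h.py; python3 -c "
from h import *
st([-45,44,102]);o=bot.get_obs();print(o['q'].round(1))"
```

```text
time: 7.27
ee_pos: [0.4814, 0.0809, 0.1001]
tcp_rot: [-178.7, -0.8, 37.4]
wrist_force: [-0.0, -0.3, -0.3]
opening: 0.0001
time: 7.68
ee_pos: [0.4772, 0.0802, 0.1004]
tcp_rot: [-179.3, -1.5, 73.3]
wrist_force: [-0.2, 0.8, -0.5]
opening: -0.0002
time: 8.02
ee_pos: [0.4738, 0.0798, 0.1006]
tcp_rot: [180.0, -1.7, 101.9]
wrist_force: [-0.2, 0.7, 1.3]
opening: 0.0002
tcp in shaker mm [-56.5  27.6 100.6]
shift cm [ 1.55  1.26 -0.09] turn [-0.0008 -0.0305  0.0724] pos [0.4738 0.0798 0.1006] rot [179.98  -1.75 101.91] F [-0.2  0.7  1.3] t 8.02
[  8.5  -5.  -14.4  80.7   1.7  86.6]
```

```bash
python3 -m pendant '[[[0.8,0,0,0,-0.03,0.06,0],[0.8,0.2,0,0,0,0.01,0],[0.1,1,0,0,0,0,0],[0,0.5,0,0,0,0,0]]]'
python3 -c "
from h import *
st([-25,44,102])"
```

```text
time: 8.35
ee_pos: [0.4855, 0.0994, 0.1014]
tcp_rot: [-180.0, -0.1, 98.7]
wrist_force: [0.4, -0.3, -0.5]
opening: 0.0002
tcp in shaker mm [-42.2  45.6 101.4]
shift cm [-0.18  1.72 -0.06] turn [-0.0005 -0.0021  0.0162] pos [0.4855 0.0994 0.1014] rot [-1.7997e+02 -1.2000e-01  9.8690e+01] F [ 0.4 -0.3 -0.5] t 8.35
```

```bash
python3 -m pendant '[[[0,1,0,0,0,0,0],[0,1,0,0,0,0.01,0],[0,1,0,0,0,0,0],[0,1,0,0,0,0,0],[0,0.5,0,0,0,0,0]]]'
python3 -c "
from h import *
st([15,44,102])"
```

```text
time: 8.77
ee_pos: [0.5347, 0.1063, 0.1009]
tcp_rot: [-179.9, -0.3, 98.0]
wrist_force: [-1.3, 0.1, 1.3]
opening: -0.0001
tcp in shaker mm [  7.4  45.7 100.9]
shift cm [-0.17  0.76 -0.11] turn [-0.002  -0.0046  0.0038] pos [0.5347 0.1063 0.1009] rot [-179.88   -0.26   97.98] F [-1.3  0.1  1.3] t 8.77
```

```bash
python3 -m pendant '[[[0,0.4,0,0,0,0,0],[0,0.4,0,0,0,0,0],[0,0.2,0,0,0,0,0],[0,0.2,0,0,0,0,0]]]'
python3 -m pendant '[[[0,0.25,0,0,0,0,0],[0,0.25,0,0,0,0,0]]]'
python3 -m pendant '[[[0,0.25,0,0,0,0,0],[0,0.25,0,0,0,0,0]]]'
python3 -c "
from h import *
st([15,44,102])"
```

```text
time: 9.1
ee_pos: [0.5473, 0.1074, 0.0997]
tcp_rot: [-179.6, -0.3, 97.9]
wrist_force: [-15.3, -1.8, 8.2]
opening: 0.0001
time: 9.27
ee_pos: [0.5473, 0.1075, 0.0998]
tcp_rot: [-179.0, -0.3, 97.9]
wrist_force: [-16.9, -2.5, 9.5]
opening: -0.0002
time: 9.43
ee_pos: [0.547, 0.1075, 0.1]
tcp_rot: [-178.4, -0.3, 97.9]
wrist_force: [-14.5, -1.8, 8.4]
opening: 0.0002
tcp in shaker mm [ 19.7  45.2 100. ]
shift cm [-0.12 -0.48 -0.18] turn [-0.0283 -0.0059  0.0022] pos [0.547  0.1075 0.1   ] rot [-178.38   -0.34   97.88] F [-14.5  -1.8   8.4] t 9.43
```

The push is at a hard stop again (about 15 N) at the expected place. Backing off, then up.

```bash
python3 -m pendant '[[[0,-0.8,0,0,0,0,0],[0,-1.5,0,0.015,0,0,0],[0,-2.5,0,0,0,0,0],[0,-2.5,-1,0,0,0,0],[0,-1,-3,0,0,0,0]]]'
python3 -m pendant '[[[0,-1,-3,0,0,0,0],[0,-1,-3,0,0,0,0],[0,0,-3,0,0,0,0],[0,0,-2,0,0,0,0],[0,0,0,0,0,0,0]]]'
python3 - <<'E'
from h import *
st()
for n in ['wrist','top','scene']:
    C=cam(n); im=bot.camera(n); cv2.imwrite(f'pics/{n}_end.png',im[:,:,::-1])
    for t,z in [('knob_top',.124),('slot_end',.085),('vial',.073),('reagent_bottle',0),('cream_jar',0)]:
        for m in bot.mark_of(n,t)[:1]:
            p=ray(n,m['uv'],z,C); print(n,t,round(m['confidence'],2),np.round(m['uv'],1),p.round(4),'sh mm',(R.from_euler('z',-Y,degrees=True).apply(p-TS)*1000).round(1))
E
```

```text
time: 9.85
ee_pos: [0.4592, 0.0946, 0.1375]
tcp_rot: [-176.7, -0.3, 97.8]
wrist_force: [-0.1, 0.1, -0.5]
opening: -0.0
time: 10.27
ee_pos: [0.4384, 0.0907, 0.2583]
tcp_rot: [-177.0, -0.3, 97.8]
wrist_force: [1.2, 0.2, 0.8]
opening: -0.0004
tcp in shaker mm [-90.   43.3 258.3]
shift cm [0. 0. 0.] turn [-0.0524 -0.0049  0.0014] pos [0.4384 0.0907 0.2583] rot [-177.     -0.28   97.84] F [1.2 0.2 0.8] t 10.27
wrist knob_top 0.65 [529.  228.8] [0.5713 0.1104 0.124 ] sh mm [ 44.3  44.9 124. ]
wrist slot_end 0.6 [507.5 216.9] [0.5721 0.1096 0.085 ] sh mm [44.9 43.9 85. ]
wrist vial 0.64 [499.6  91.8] [0.5471 0.1975 0.073 ] sh mm [ 32.  134.4  73. ]
top cream_jar 0.75 [423.4 241.4] [ 0.5315 -0.1593  0.    ] sh mm [ -31.6 -217.     0. ]
scene knob_top 0.79 [335.7 240.5] [0.5765 0.111  0.124 ] sh mm [ 49.5  44.8 124. ]
scene slot_end 0.79 [335.9 259.1] [0.5821 0.1127 0.085 ] sh mm [55.3 45.6 85. ]
scene vial 0.68 [382.4 261.5] [0.5546 0.1973 0.073 ] sh mm [ 39.4 133.2  73. ]
scene reagent_bottle 0.82 [419.3 271.1] [0.4755 0.2645 0.    ] sh mm [-29.9 210.4   0. ]
scene cream_jar 0.63 [213.7 259.8] [ 0.5341 -0.1653  0.    ] sh mm [ -29.8 -223.3    0. ]
```

View pics/wrist_end.png

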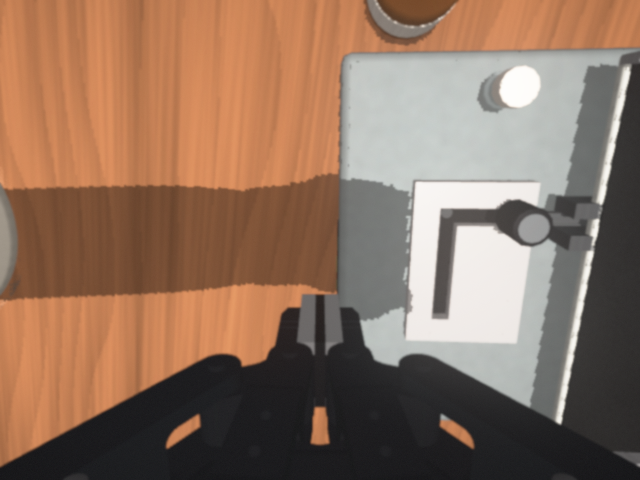

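View pics/scene_end.png

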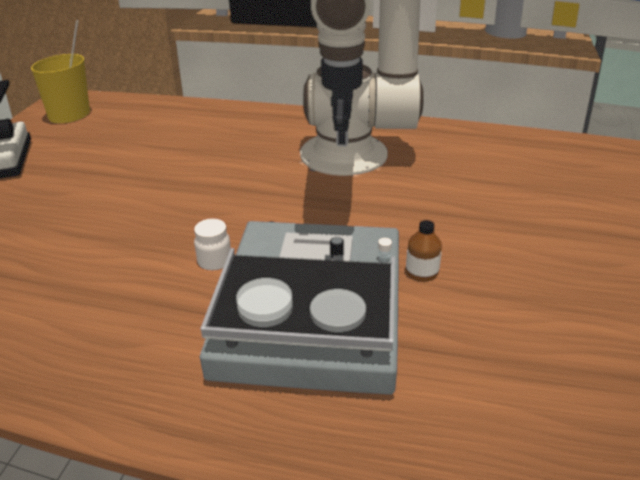

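The knob (533,228) sits at the end of the short leg with its bolt between the keeper cheeks. The vial, bottle and jar look unmoved, and the hand is clear.

```bash
python3 -c "
from workcell import bot
print(bot.job_done())"
```

```text
the job is handed in; nothing more can be done
None
```

The platform looks locked. With the fingers shut, I pushed the knob along the long leg to the corner's hard stop (about 10 N). I then went round behind it and pushed it down the short leg to its hard stop (about 15 N). The job was handed in at about 10.5 s on the robot clock, well under the 45 s limit.

**Last checks:**
- **Knob:** the wrist camera puts it at 44.3 mm along the short leg, within about 1 mm of the detected slot end, with the bolt visible between the keeper cheeks.
- **Bystanders:** vial, bottle and jar look unmoved in the pictures. Most position readings agree with the start to within about 3 mm, though the bottle in the scene camera and the jar in the top camera read 7 mm off. I took those as detection noise.
- **Hand:** it is clear at z 0.26 m with no contact force.

**Checks that failed or disagreed:**
- The scene camera read the knob at 49.5 mm. It reads the slot end long as well (55.3 mm), so this looks like a camera offset. I relied on the wrist picture and the hard stop.
- The cameras put the knob about 5 mm farther left than the slot's nominal line. The detected slot end is shifted by about the same amount, so I took it as an error in my fitted shaker frame.
- In the final top picture only the jar was detected; I did not look at that picture.
- On the way, the last joint reached its 180° limit and stalled a shift, so I turned the hand 90° for the second push.

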